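# Click the feeder's selector to the marked setting and confirm

### The arm

A 6-joint arm with a two-finger parallel gripper is mounted at the origin on the work surface. World frame = base frame: x ahead of the robot, y to its left, z up, the work surface at z = 0. Lengths are in m, angles in rad, forces in N, time in s.
With the tool pointing down it reaches from about 0.225 to 0.875 m from the base axis. Payload 3.4 kg.
Tool frame: the origin (TCP) lies at the very end of the fingers, on their centre line; the grasp point (between the pads) lies 19 mm behind it; z points along the fingers, y is the line along which they close (so a half turn about z gives the same grasp; the last joint's range is limited). The gripper opens to 85 mm and grips with 20 to 120 N. Pads are 22 mm wide; open, the fingers measure 114 mm over their backs; the gripper's body (76 mm by 85 mm) begins 54 mm behind the grasp point. The pads swing forward as they close: fully open they stand 13 mm farther back than shut.
Start: joints at [-1.322, 0.276, 1.505, -0, 1.361, -0.121], TCP at [0.208, -0.536, 0.206] pointing down, gripper open.
Joint ranges: [-2.89, 2.89], [-0.75, 2.08], [0.22, 2.7], [-1.18, 4.32], [0.11, 2.71], [-2.7, 2.7]. Speed limits (rad/s): [2.57, 2.57, 3.14, 3.14, 3.14, 3.14].

### API

Orientations are given as a unit quaternion [w, x, y, z].
In Python, from rig import manip, get_image, camera_info gives the robot as it stands. The module is installed in compiled form; this text tells all that it offers.
- The arm moves only by the shell command python3 -m crank 'ROWS' [FORCE]. ROWS is a JSON object of lists of equal length, an entry for each row: "translation": the shift along the tool's x, y, z in mm, a list of three; "roll": the turn about the tool's z in rad; "fingers": the opening, from 0 (shut) to 1 (fully open). A call has 1 to 8 rows; each row shifts and turns the commanded pose from where the row before left it, along the tool's axes as they then stand; what a row does not reach is not made up. A row lasts 1/10 s, in which the tool goes at most 50 mm and 8.59 degrees, less where a joint would pass 70% of its speed; a pose out of reach is approached as far as the arm can. A call is refused whole if a number of a shift passes 50 or a number of a turn 0.15, either way. A call with a gripper value outside its range is refused whole. The fingers move at their own pace and stop on an object; FORCE is the grip in N (left out, the last holds). Time passes only in rows, so rows that do not move let the fingers close. It gives the time, the measured TCP pose, the force, the opening and the grip force at its end, in the units of the state.
- manip.get_state(): the state, without advancing time (a new reading comes with each control period).
- get_image(name): name is "scene" or "side" or "wrist"; returns the picture (480x640x3 uint8, blue, green, red); there is no depth.
- camera_info(name): a dict with "mtx" (3x3 intrinsics, pixels), "D" ([k1, k2, p1, p2, k3] as OpenCV has them; the pictures are not rectified), "rvec" (rotation vector, rad) and "tvec" (3), from world to camera coordinates, as OpenCV has them. Camera axes: x right, y down, z forward; pixel columns grow to the right and rows downward; lengths in m; the calibration is good to about 2 mm. A picture is of the moment at which its call begins: read the wrist's pose just before it. camera_info takes no time and is no camera call; for the wrist camera it gives the pose at the moment of the call.
- manip.sign_off(): hands the job in; it is judged then, once.
The state is a dict: "clock": time; "qpos": joint angles; "qd": joint speeds; "effort": joint torques, N m; "position": TCP position; "ee_rot": TCP orientation; "contact_force": force on the tool from outside, world axes, zero at the start; "moment": the same for the moment, N m; "width": finger opening in m; "gripper_force": force on a finger pad.
Only numpy, scipy, OpenCV 4.12 (cv2) and the standard library are available. Lean on these libraries where they do the work, as an engineer would, in place of code of your own. Each camera call takes 0.05 s, during which the arm holds its last target. There are 200 camera calls.

### The job

Set up the envelope feeder for today's job: with a fingertip, push the selector's pointer round clockwise, click by click, until it clicks into the position marked by the green disc, without going past it and without gripping or forcing it. Then press the orange button fully down to confirm the setting, let it come back up, and leave everything else where it stands.

Things in the scene. Friction and masses are not known exactly. Their poses are not given: they have to be found in the camera images.
- feeder: Cream envelope feeder, fixed: a flat deck 300 mm deep (x) by 460 wide (y), top 100 mm above the table. Origin under its centre; x to its back, y to its left; yaw up to 15 degrees. In its frame the hopper stands on the deck from y = +116 to +230 mm, over the whole depth, 110 mm high; dial centre (0, -20), button (-75, -165) mm. A flat dark dial face, 90 mm radius, lies on the deck.
- selector (a joint): Angle (rad), growing clockwise seen from above. Seven clicks 30 degrees apart: 0, 0.524 ... 3.142; stops just outside. At 0 the pointer points to the feeder's left (+y), at 1.571 to its back. Starts at 0 or 0.524. Sprung: about 0.14 N m (3 N at 50 mm) moves it from a click; some 0.33 rad on it jumps into the next click and stays; short of 0.2 it springs back; between, it can stick half way.
- selector_axis (a point): On the vertical turning axis, at the top of the pointer, 42 mm above the deck. Black hub, 32 mm radius, 2 to 11 mm above the deck; on it an upright wing 12 mm thick, 8 to 42 mm above the deck, reaching 66 mm from the axis on the pointer side (white line on top, white end) and 25 mm on the other. Push the pointer's flat side 45 to 60 mm from the axis.
- selector_aim (a point): The spot on the dial face, 78 mm from the axis and level with the deck, at which the pointer points; it turns with the selector. Its x axis is the pointer's direction.
- tab_green: Green marker disc, 20 mm across, 3 mm thick, flat on the dial face, centre 78 mm from the selector's axis, at the click to be set: any of the last five (1.047 to 3.142), always clockwise of the start. The other four of these carry grey discs of the same size. Origin under its centre, at deck level.
- button_top (a point): Centre of the top of the orange push button (32 mm across, in a black housing) on the front right of the deck; it moves down with the button.
- button (a joint): Travel of the button downwards (m): 0 when up, 0.006 fully down, which takes 5 N; it springs back.
- ink: Bystander: blue ink bottle, 36 mm across, 58 mm high, standing loose on the deck at the back right. Origin under its centre.
- stamp: Bystander: rubber stamp with a wooden handle, foot 45 by 30 mm, 57 mm high, standing loose on the front of the deck, left of the dial. Origin under its centre.
- tape: Bystander: clear tape roll lying flat, 90 mm across, 24 mm high, on the table to the right. Origin under its centre.
- stapler: Bystander: red and black stapler, 150 by 36 by 42 mm, on the table to the left. Origin under its centre.
- mug: Bystander: blue mug, 80 mm across, 95 mm high, on the table to the left. Origin under its centre.
- envelopes: Bystander: banded pack of envelopes, 220 by 110 by 30 mm, on the table to the right. Origin under its centre.
- marker_pen: Bystander: red marker pen, 125 by 16 by 16 mm, lying between the robot and the feeder, to the left. Origin under its centre.

How it is judged:
By the outcome, as a careful person would: the job done as asked, in the order asked, and still so for the second after the job is handed in, with the robot touching nothing.
It also fails if it takes over 70 s, if anything falls off the work surface, if the arm or the gripper's body presses on something with over 40 N, if the wrist force passes 120 N, or if a joint passes its speed limit or range.

## Working session

There is one attempt and no reset: what is moved stays moved. The work goes in short steps, Python scripts to look and compute and a shell command to move; the robot and the scene stay as the last step left them, time stands still between calls to the robot, and variables do not carry over. Pictures are saved under pics/ and viewed, at most 10 in all, crops included, and the job is handed in when it is done.

```bash
mkdir -p pics; python3 - <<'E'
from rig import manip,get_image,camera_info
import cv2
for n in("scene","side"):
    cv2.imwrite(f"pics/{n}0.png",get_image(n)); c=camera_info(n); print(n,c)
print(manip.get_state())
E
```

```text
scene {'mtx': array([[601.11630631,   0.        , 315.86694602],
       [  0.        , 601.11630631, 241.49295368],
       [  0.        ,   0.        ,   1.        ]]), 'D': array([-0.0857457,  0.       ,  0.       ,  0.       ,  0.       ]), 'rvec': array([ 2.13867118,  0.77560395, -0.39578125]), 'tvec': array([-0.38052415, -0.12268672,  1.75294968])}
side {'mtx': array([[506.66463502,   0.        , 316.52084325],
       [  0.        , 506.66463502, 242.61432892],
       [  0.        ,   0.        ,   1.        ]]), 'D': array([-0.14377441,  0.        ,  0.        ,  0.        ,  0.        ]), 'rvec': array([ 0.79479294, -2.34915669,  1.32333801]), 'tvec': array([0.4161644 , 0.24401892, 1.23775566])}
{'clock': 0.1, 'qpos': array([-1.32199534e+00,  2.76542094e-01,  1.50598516e+00, -1.30552681e-05,
        1.36069091e+00, -1.20990498e-01]), 'qd': array([-0.00194581, -0.00175682, -0.00349697, -0.00086505, -0.00090367,
       -0.00078114]), 'effort': array([-5.20922868e-05, -4.17703307e+01, -2.46404260e+01, -2.87989942e-04,
        5.87597169e-03,  1.04438186e-05]), 'position': array([ 0.20768914, -0.53564792,  0.20482886]), 'ee_rot': array([-8.10691236e-04,  9.82954847e-01,  1.83845338e-01, -5.82740947e-05]), 'contact_force': array([ 0.9299877 ,  0.58077575, -0.28249759]), 'moment': array([ 0.02149133,  0.01900771, -0.01159058]), 'gripper_force': 0.0, 'width': 0.08533586025279179}
```

View pics/scene0.png

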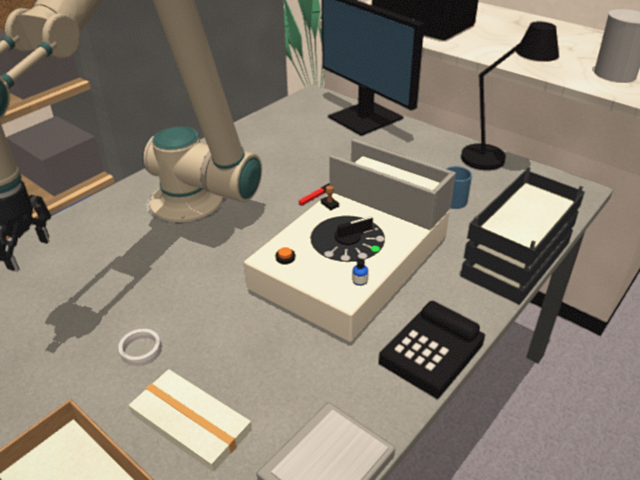

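View pics/side0.png

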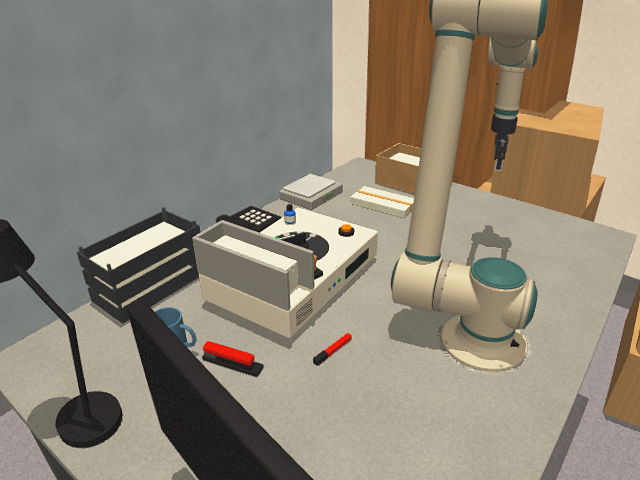

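The scene picture shows the feeder at about (345,260) with the pointer toward (372,222), green disc near (375,249), orange button (285,255) and ink (360,272). The side picture agrees. I'll enlarge the scene view.

```bash
python3 - <<'E'
import cv2
im=cv2.imread("pics/scene0.png")[170:340,240:455]
cv2.imwrite("pics/crop0.png",cv2.resize(im,None,fx=3.5,fy=3.5,interpolation=cv2.INTER_CUBIC))
E
```

```text
(no output)
```

View pics/crop0.png

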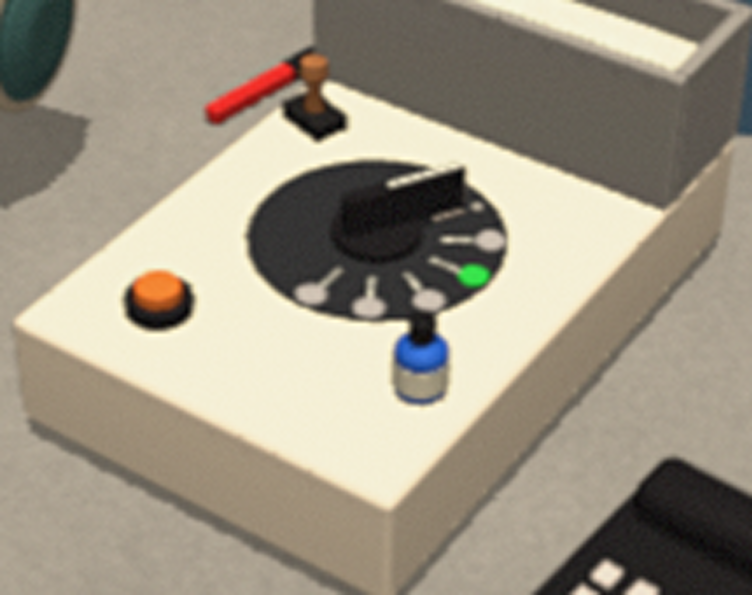

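```bash
cat > h.py <<'E'
import numpy as np,cv2
from rig import manip,get_image,camera_info
from scipy.optimize import least_squares
def ray(n,uv,z,c=None):
    c=c or camera_info(n); R=cv2.Rodrigues(c["rvec"])[0]
    p=cv2.undistortPoints(np.array(uv,float).reshape(-1,1,2),c["mtx"],c["D"])[:,0]
    d=np.c_[p,np.ones(len(p))]@R; o=-R.T@c["tvec"]
    return o+d*((np.array(z)-o[2])/d[:,2])[:,None]
def proj(n,P,c=None):
    c=c or camera_info(n)
    return cv2.projectPoints(np.array(P,float),c["rvec"],c["tvec"],c["mtx"],c["D"])[0][:,0]
def F2W(p,P):
    P=np.array(P,float);c,s=np.cos(p[2]),np.sin(p[2])
    return np.c_[p[0]+c*P[:,0]-s*P[:,1],p[1]+s*P[:,0]+c*P[:,1],P[:,2]]
E
python3 - <<'E'
from h import *
th=np.pi/6*np.arange(2,7)
P=[[.078*np.sin(t),-.02+.078*np.cos(t),.103] for t in th]+[[-.15,-.23,.1],[.15,-.23,.1]]
uv=np.array([[490,241],[474,275],[429,300],[369,306],[312,293],[17,323],[390,513]])/3.5+[240,170]
c=camera_info("scene")
r=least_squares(lambda p:(proj("scene",F2W(p,P),c)-uv).ravel(),[.5,0,0])
print(r.x,r.fun.round(1))
Q=lambda uv,z:ray("scene",np.array(uv)/3.5+[240,170],z)
t=r.x[2];R=np.array([[np.cos(t),np.sin(t)],[-np.sin(t),np.cos(t)]])
def w2f(W): return (W[:,:2]-r.x[:2])@R.T
a=w2f(Q([[388,185],[463,168]],[.142,.142]));print("pointer",a,np.degrees(np.arctan2(*(a[1]-[0,-.02]))))
b=w2f(Q([[158,288],[421,395],[316,125]],[.115,.1,.1]));print("btn,ink,stamp F",b)
print("axis,btn W",F2W(r.x,[[0,-.02,.142],[-.075,-.165,.1]]))
E
```

```text
[0.55416417 0.07440078 0.07605884] [ 0.6 -0.2  0.4  0.2  0.4  0.3  0.3  0.6 -0.   0.5 -2.4 -0.8  0.6 -0.9]
pointer [[ 0.00292653 -0.01286151]
 [ 0.03418737  0.03220329]] 33.22035974382356
btn,ink,stamp F [[-0.0782446  -0.16171439]
 [ 0.10997357 -0.13640853]
 [-0.11100407  0.06568008]]
axis,btn W [[ 0.55568388  0.0544586   0.142     ]
 [ 0.49191861 -0.09582111  0.1       ]]
```

Crop: white line from (388,185) to the tip (463,168), so the pointer stands at about 30° (click 0.524). The green disc at (474,275) is the 1.571 click, which is two clicks clockwise. I'll shut the fingers, lift and turn the tool so that its -x face pushes.

```bash
python3 -m crank '{"translation":[[0,0,-10],[0,0,-10],[0,0,-10],[0,0,-10],[0,0,-10],[0,0,-5],[0,0,0],[0,0,0]],"roll":[-0.14,-0.14,-0.14,-0.14,-0.14,-0.14,-0.14,-0.14],"fingers":[0,0,0,0,0,0,0,0]}' 20
python3 -m crank '{"translation":[[0,0,0],[0,0,0],[0,0,0],[0,0,0],[0,0,0],[0,0,0],[0,0,0],[0,0,0]],"roll":[-0.14,-0.14,-0.14,-0.14,-0.14,-0.14,-0.14,-0.13],"fingers":[0,0,0,0,0,0,0,0]}'
cat >> h.py <<'E'
from scipy.spatial.transform import Rotation as Ro
FP=np.array([.55416417,.07440078,.07605884])
def delta(f,quiet=0):
    "tool-frame shift in mm to feeder-frame point f (z above table)"
    s=manip.get_state();q=s["ee_rot"];R=Ro.from_quat([q[1],q[2],q[3],q[0]]).as_matrix()
    d=F2W(FP,[f])[0]-s["position"]
    print("t",s["clock"],"pos",s["position"].round(4),"yaw",np.degrees(np.arctan2(R[1,0],R[0,0])).round(1),"F",s["contact_force"].round(1),"shift",(R.T@d*1000).round(1))
E
python3 -c "
from h import *
delta([0,.038,.26])"
```

```text
clock: 0.9
position: [0.2078, -0.536, 0.2604]
ee_rot: [-0.0, 0.733, 0.68, 0.0]
contact_force: [0.7, -0.0, 0.2]
width: 0.0001
gripper_force: 0.0
clock: 1.7
position: [0.2078, -0.5358, 0.26]
ee_rot: [-0.0, 0.265, 0.964, 0.001]
contact_force: [-0.1, -0.8, -0.3]
width: 0.0001
gripper_force: 0.0
t 1.7 pos [ 0.2078 -0.5358  0.26  ] yaw 149.3 F [-0.1 -0.8 -0.3] shift [3.580e+01 7.327e+02 7.000e-01]
```

```bash
python3 -m crank '{"translation":[[2,30,0],[2,40,0],[2,46,0],[2,46,0],[2,46,0],[2,46,0],[2,46,0],[3,46,0]],"roll":[0,0,0,0,0,0,0,0],"fingers":[0,0,0,0,0,0,0,0]}'
python3 -m crank '{"translation":[[2,46,0],[2,46,0],[2,46,0],[2,46,0],[3,46,0],[3,46,0],[3,40,0],[2,30,0]],"roll":[0,0,0,0,0,0,0,0],"fingers":[0,0,0,0,0,0,0,0]}'
python3 -c "
from h import *
delta([0,.038,.26]);delta([0,.038,.2])"
```

```text
clock: 2.5
position: [0.3721, -0.2291, 0.2604]
ee_rot: [-0.0, 0.268, 0.963, 0.0]
contact_force: [0.6, -0.3, -0.1]
width: -0.0002
gripper_force: 0.0
clock: 3.3
position: [0.5343, 0.0779, 0.26]
ee_rot: [-0.0, 0.267, 0.964, 0.0]
contact_force: [0.9, -0.6, -0.6]
width: -0.0
gripper_force: 0.0
t 3.3 pos [0.5343 0.0779 0.26  ] yaw 149.1 F [ 0.9 -0.6 -0.6] shift [ 3.1 38.2  0. ]
t 3.3 pos [0.5343 0.0779 0.26  ] yaw 149.1 F [ 0.9 -0.6 -0.6] shift [ 3.1 38.2 60. ]
```

```bash
python3 -m crank '{"translation":[[1,13,0],[1,13,0],[1,12,20],[0,0,20],[0,0,20],[0,0,0]],"roll":[0,0,0,0,0,0],"fingers":[0,0,0,0,0,0]}'
python3 - <<'E'
from h import *
delta([0,.038,.12])
w=get_image("wrist");s=get_image("scene")[170:310,270:440]
s=cv2.resize(s,(583,480),interpolation=cv2.INTER_CUBIC)
im=np.hstack([w,s]);cv2.imwrite("pics/near1.png",cv2.resize(im,(800,int(480*800/im.shape[1]))))
cv2.imwrite("pics/w1.png",w)
c=camera_info("wrist")
print(proj("wrist",F2W(FP,[[0,-.02,.142],[.033,.037,.142],[.078,-.02,.103]]),c))
E
```

```text
clock: 3.9
position: [0.5485, 0.1084, 0.1978]
ee_rot: [-0.003, 0.268, 0.963, -0.001]
contact_force: [-0.2, -0.5, 0.1]
width: -0.0001
gripper_force: 0.0
t 3.9 pos [0.5485 0.1084 0.1978] yaw 148.9 F [-0.2 -0.5  0.1] shift [-0.8  5.2 77.8]
[[258.57924698 297.2645489 ]
 [351.83079813 289.25769456]
 [322.75523794 344.13631577]]
```

View pics/near1.png

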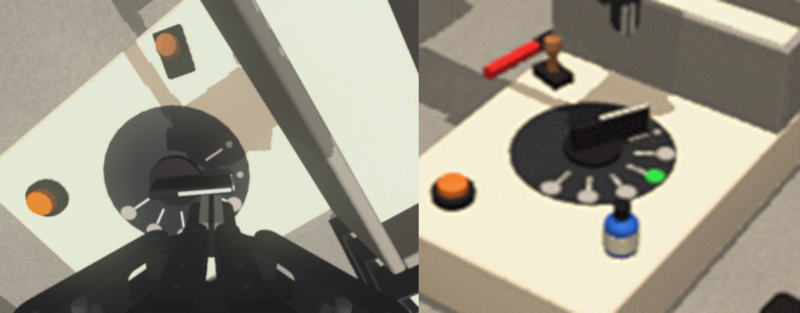

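View pics/w1.png

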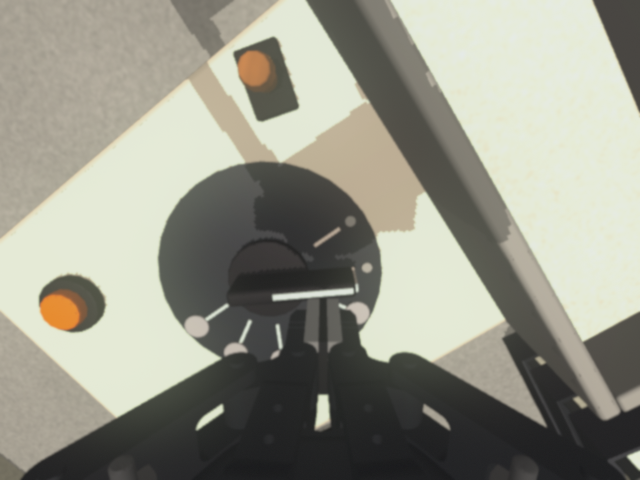

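```bash
python3 - <<'E'
from h import *
c=camera_info("wrist");d=lambda t:[.078*np.sin(t),-.02+.078*np.cos(t),.103]
print(proj("wrist",F2W(FP,[d(np.pi),d(np.pi*5/6),d(np.pi/3),d(np.pi/6),d(0),[-.075,-.165,.115]]),c).round(0))
print(proj("wrist",[manip.get_state()["position"]],c))
E
```

```text
[[195. 325.]
 [234. 351.]
 [353. 312.]
 [363. 267.]
 [347. 222.]
 [ 64. 308.]]
[[320.07545644 290.93281645]]
```

The wrist picture shows discs at (197,326), (235,350) and (358,313), within about 4 px of prediction. The white line runs (273,297) to (354,292), so the pointer is at 30° as fitted. I'll go down beside it.

```bash
python3 -m crank '{"translation":[[0,2,12],[0,2,15],[0,0,15],[0,0,15],[0,0,12],[0,0,8],[0,0,0]],"roll":[0,0,0,0,0,0,0],"fingers":[0,0,0,0,0,0,0]}'
python3 -c "
from h import *
delta([0,.038,.12])
for a in (30,50,60,65,70,75,80):
  t=np.radians(a);u=np.array([np.sin(t),np.cos(t)]);v=np.array([np.cos(t),-np.sin(t)])
  print(a);delta(list([0,-.02]+.05*u-.017*v)+[.12])
"
```

```text
clock: 4.7
position: [0.5523, 0.1127, 0.1226]
ee_rot: [-0.001, 0.268, 0.964, -0.0]
contact_force: [0.5, -0.2, -0.4]
width: -0.0003
gripper_force: 0.0
t 4.7 pos [0.5523 0.1127 0.1226] yaw 148.9 F [ 0.5 -0.2 -0.4] shift [ 0.7 -0.9  2.6]
30
t 4.7 pos [0.5523 0.1127 0.1226] yaw 148.9 F [ 0.5 -0.2 -0.4] shift [-11.3  -0.    2.6]
50
t 4.7 pos [0.5523 0.1127 0.1226] yaw 148.9 F [ 0.5 -0.2 -0.4] shift [-29.1   4.5   2.6]
60
t 4.7 pos [0.5523 0.1127 0.1226] yaw 148.9 F [ 0.5 -0.2 -0.4] shift [-38.3   4.4   2.6]
65
t 4.7 pos [0.5523 0.1127 0.1226] yaw 148.9 F [ 0.5 -0.2 -0.4] shift [-42.9   3.7   2.6]
70
t 4.7 pos [0.5523 0.1127 0.1226] yaw 148.9 F [ 0.5 -0.2 -0.4] shift [-47.3   2.6   2.6]
75
t 4.7 pos [0.5523 0.1127 0.1226] yaw 148.9 F [ 0.5 -0.2 -0.4] shift [-51.7   1.2   2.6]
80
t 4.7 pos [0.5523 0.1127 0.1226] yaw 148.9 F [ 0.5 -0.2 -0.4] shift [-55.9  -0.6   2.6]
```

```bash
python3 -m crank '{"translation":[[-3,0,1],[-3,0,1],[-3,0,0],[-1,0,0],[-3,1,0],[-3,1,0],[-3,1,0],[0,0,0]],"roll":[0,0,0,0,0.06,0.06,0.06,0],"fingers":[0,0,0,0,0,0,0,0]}'
python3 -m crank '{"translation":[[-3,1,0],[-3,1,0],[-2,1,0],[0,0,0],[0,0,0]],"roll":[0.06,0.06,0.05,0,0],"fingers":[0,0,0,0,0]}'
python3 - <<'E'
from h import *
delta([0,.038,.12])
s=get_image("scene")[170:310,270:440];w=get_image("wrist")
im=np.hstack([w,cv2.resize(s,(583,480),interpolation=cv2.INTER_CUBIC)]);cv2.imwrite("pics/near2.png",cv2.resize(im,(800,314)))
E
```

```text
clock: 5.5
position: [0.5712, 0.1049, 0.1218]
ee_rot: [0.0, 0.353, 0.936, 0.0]
contact_force: [0.3, 0.8, 0.3]
width: 0.0
gripper_force: 0.0
clock: 6.0
position: [0.5783, 0.1016, 0.1216]
ee_rot: [-0.0, 0.431, 0.903, -0.0]
contact_force: [0.8, 0.6, 0.5]
width: 0.0
gripper_force: 0.0
t 6.0 pos [0.5783 0.1016 0.1216] yaw 129.0 F [0.8 0.6 0.5] shift [ 25.3 -14.2   1.6]
```

View pics/near2.png

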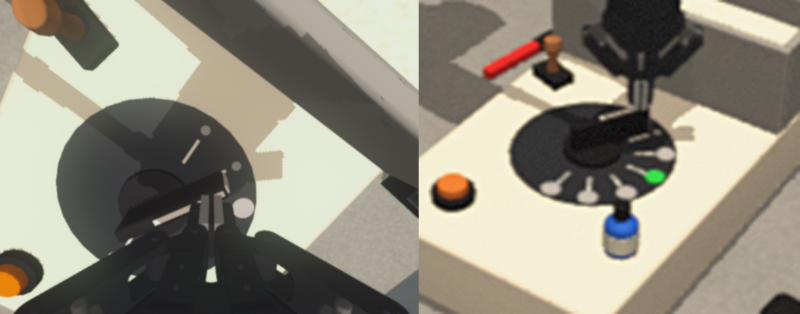

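```bash
python3 - <<'E'
from h import *
S=manip.get_state();p=S["position"]
s=get_image("scene");i=cv2.resize(s[180:270,320:420],None,fx=6,fy=6,interpolation=cv2.INTER_CUBIC)
f=lambda P:((proj("scene",P)-[320,180])*6).round(0)
print("tcp",f([p,p+[0,0,.06]]))
for a in(30,45,60):
    t=np.radians(a);print(a,f(F2W(FP,[[0,-.02,.142],[.066*np.sin(t),-.02+.066*np.cos(t),.142],[.066*np.sin(t),-.02+.066*np.cos(t),.108]])).tolist())
cv2.imwrite("pics/c3.png",i)
E
```

```text
tcp [[285. 271.]
 [291. 148.]]
30 [[169.0, 264.0], [318.0, 221.0], [314.0, 289.0]]
45 [[169.0, 264.0], [333.0, 246.0], [330.0, 314.0]]
60 [[169.0, 264.0], [338.0, 272.0], [334.0, 341.0]]
```

View pics/c3.png

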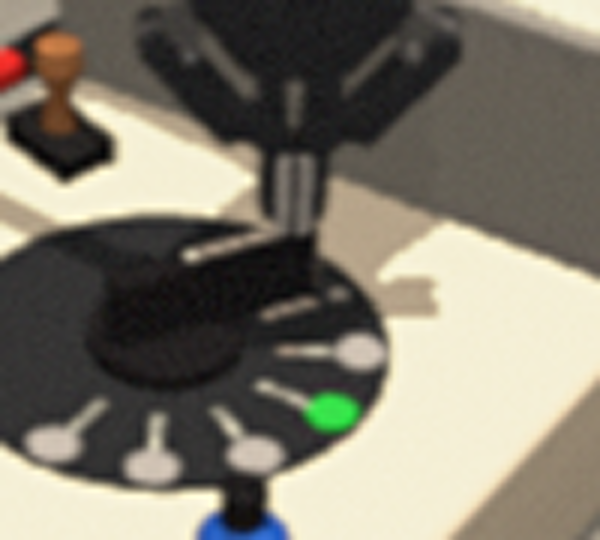

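The crop shows the wing's tip at about (312,240) with the finger reaching its top edge at (295,235). I can't tell whether the pointer has moved, so I'll compare the wrist view with predictions.

```bash
python3 - <<'E'
from h import *
c=camera_info("wrist");w=get_image("wrist")
x0,y0=140,220;k=3
f=lambda P:((proj("wrist",P,c)-[x0,y0])*k).round(0).tolist()
for a in(0,30,60):
    t=np.radians(a);e=lambda r,z,n=0:[r*np.sin(t)+n*np.cos(t),-.02+r*np.cos(t)-n*np.sin(t),z]
    print(a,"disc",f(F2W(FP,[e(.078,.1)])),"line top axis/tip",f(F2W(FP,[e(.0,.142),e(.066,.142)])),"near side bottom tip",f(F2W(FP,[e(.066,.108,-.006)])))
print("tcp",f([manip.get_state()["position"]]))
cv2.imwrite("pics/c4.png",cv2.resize(w[y0:y0+170,x0:x0+260],None,fx=k,fy=k,interpolation=cv2.INTER_CUBIC))
E
```

```text
0 disc [[524.0, -47.0]] line top axis/tip [[248.0, 396.0], [472.0, 76.0]] near side bottom tip [[457.0, -1.0]]
30 disc [[664.0, 114.0]] line top axis/tip [[248.0, 396.0], [620.0, 237.0]] near side bottom tip [[595.0, 127.0]]
60 disc [[693.0, 300.0]] line top axis/tip [[248.0, 396.0], [654.0, 424.0]] near side bottom tip [[640.0, 289.0]]
tcp [[540.0, 215.0]]
```

View pics/c4.png

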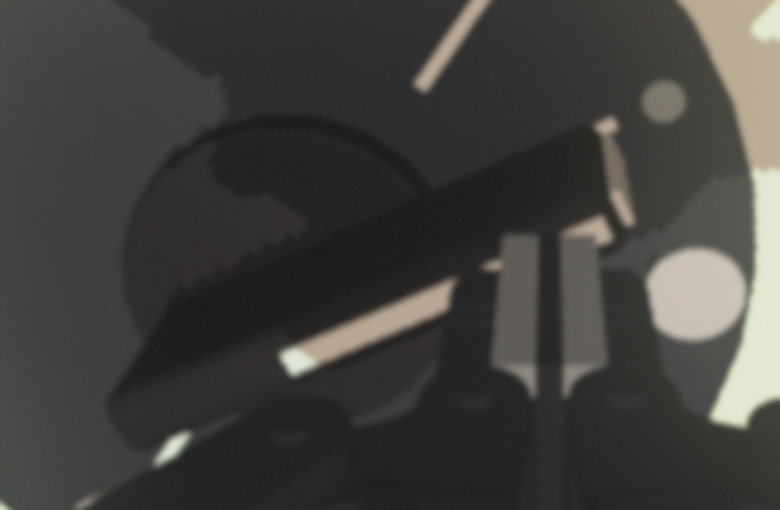

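Pointer line fits the 30° prediction (tip seen at (608,230), predicted (620,237)), so it has not moved. The visible tips end near (550,235). I'll check how far those tips really are along the tool axis.

```bash
python3 - <<'E'
from h import *
c=camera_info("wrist");s=manip.get_state();p=s["position"]
q=s["ee_rot"];R=Ro.from_quat([q[1],q[2],q[3],q[0]]).as_matrix()
for dz in(0,-.01,-.02,-.03):
  for dx in (-.011,0,.011): print(dz,dx,((proj("wrist",[p+R@[dx,0,dz]],c)[0]-[140,220])*3).round(0))
Rc=cv2.Rodrigues(c["rvec"])[0];print("cam in tool",R.T@(-Rc.T@c["tvec"]-p),"axis",R.T@Rc[2])
print(s["width"],s["contact_force"],s["moment"],p)
E
```

```text
0 -0.011 [540. 272.]
0 0 [540. 215.]
0 0.011 [540. 156.]
-0.01 -0.011 [540. 301.]
-0.01 0 [540. 241.]
-0.01 0.011 [540. 179.]
-0.02 -0.011 [540. 332.]
-0.02 0 [539. 270.]
-0.02 0.011 [539. 205.]
-0.03 -0.011 [539. 368.]
-0.03 0 [539. 302.]
-0.03 0.011 [539. 234.]
cam in tool [ 0.07874868  0.00130343 -0.16868858] axis [-3.06657585e-01  2.69593343e-04  9.51819864e-01]
0.00031599564507114994 [ 0.86799672 -0.53264887 -1.13887974] [-0.01077595  0.03536537  0.05314098] [0.57826428 0.10165996 0.12163494]
```

The tips seem to end well short of the nominal TCP, so the finger swept over the wing without touching it. I'll back off and go down in small steps, watching the force.

```bash
python3 -m crank '{"translation":[[0,0,-5],[0,0,-5],[0,0,0],[10,0,0],[12,-1,0],[9,-1,0],[0,0,10],[0,0,0]],"roll":[-0.12,-0.12,-0.10,0,0,0,0,0],"fingers":[0,0,0,0,0,0,0,0]}'
python3 -m crank '{"translation":[[0,0,2],[0,0,2],[0,0,2],[0,0,2],[0,0,0]],"roll":[0,0,0,0,0],"fingers":[0,0,0,0,0]}'
python3 - <<'E'
from h import *
delta([0,.038,.12])
w=get_image("wrist");cv2.imwrite("pics/c5.png",cv2.resize(w[200:400,180:440],None,fx=3,fy=3,interpolation=cv2.INTER_CUBIC))
E
```

```text
clock: 7.0
position: [0.5495, 0.1163, 0.1202]
ee_rot: [-0.001, 0.272, 0.962, -0.001]
contact_force: [-0.3, 0.0, 0.5]
width: -0.0004
gripper_force: 0.0
clock: 7.5
position: [0.5509, 0.116, 0.1132]
ee_rot: [-0.0, 0.273, 0.962, -0.0]
contact_force: [-0.2, 0.2, -0.2]
width: -0.0001
gripper_force: 0.0
t 7.5 pos [0.5509 0.116  0.1132] yaw 148.4 F [-0.2  0.2 -0.2] shift [-2.3 -3.  -6.8]
```

View pics/c5.png

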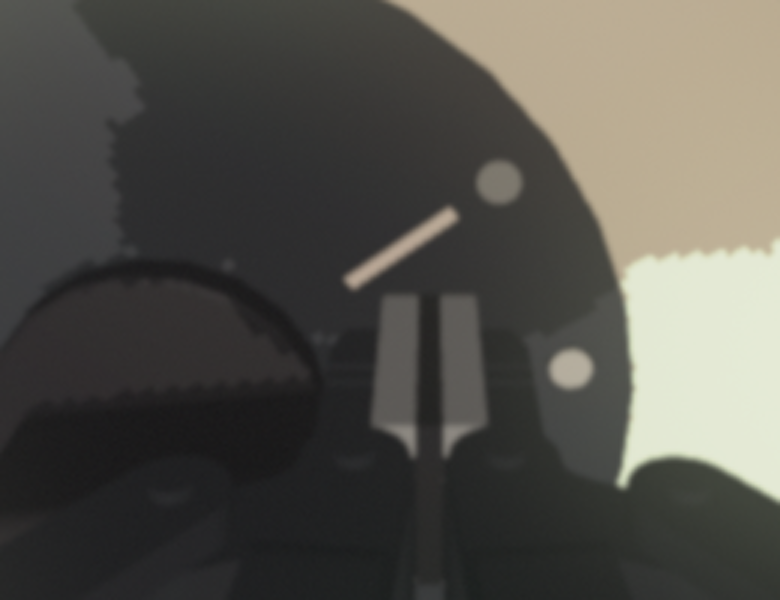

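The picture shows the tips at raw row 298 as before, beside the pointer and clear of the dial. Still no contact at z 0.113, so I'll go lower in small steps.

```bash
python3 -m crank '{"translation":[[0,-1,2],[0,-1,2],[0,-1,2],[0,0,2],[0,0,0]],"roll":[0,0,0,0,0],"fingers":[0,0,0,0,0]}'; python3 -m crank '{"translation":[[0,0,1],[0,0,1],[0,0,0]],"roll":[0,0,0],"fingers":[0,0,0]}'
```

```text
clock: 8.05
position: [0.5491, 0.1135, 0.1053]
ee_rot: [-0.0, 0.272, 0.962, -0.0]
contact_force: [0.4, -0.3, 0.9]
width: 0.0001
gripper_force: 0.0
clock: 8.35
position: [0.5493, 0.1136, 0.1035]
ee_rot: [-0.0, 0.272, 0.962, -0.0]
contact_force: [-0.7, 0.3, 0.1]
width: -0.0
gripper_force: 0.0
```

```bash
python3 -m crank '{"translation":[[0,0,1],[0,0,1],[0,0,0]],"roll":[0,0,0],"fingers":[0,0,0]}'; python3 -m crank '{"translation":[[0,0,1],[0,0,1],[0,0,0]],"roll":[0,0,0],"fingers":[0,0,0]}'; python3 -m crank '{"translation":[[0,0,1],[0,0,1],[0,0,0]],"roll":[0,0,0],"fingers":[0,0,0]}'
```

```text
clock: 8.65
position: [0.5493, 0.1136, 0.1014]
ee_rot: [-0.0, 0.272, 0.962, -0.0]
contact_force: [-0.2, -1.2, -0.2]
width: -0.0001
gripper_force: 0.0
clock: 8.95
position: [0.5493, 0.1136, 0.0994]
ee_rot: [-0.0, 0.272, 0.962, -0.0]
contact_force: [-0.2, -0.0, 0.2]
width: 0.0002
gripper_force: 0.0
clock: 9.25
position: [0.5493, 0.1136, 0.0974]
ee_rot: [-0.0, 0.272, 0.962, -0.0]
contact_force: [0.6, 0.2, -0.6]
width: -0.0001
gripper_force: 0.0
```

TCP reads below deck level with no contact, so the real fingertips are about 25–30 mm short of nominal. I'll go a little lower, then push with force checks.

```bash
python3 -m crank '{"translation":[[0,0,1],[0,0,2],[0,0,1],[0,0,1],[0,0,0]],"roll":[0,0,0,0,0],"fingers":[0,0,0,0,0]}'; python3 -m crank '{"translation":[[-3,0,0],[-3,0,0],[-3,0,0],[-2,0,0],[0,0,0]],"roll":[0,0,0,0,0],"fingers":[0,0,0,0,0]}';  python3 -m crank '{"translation":[[-2,0.5,0],[-2,0.5,0],[0,0,0]],"roll":[0.04,0.04,0],"fingers":[0,0,0]}'
```

```text
clock: 9.75
position: [0.5493, 0.1135, 0.0924]
ee_rot: [-0.0, 0.272, 0.962, -0.0]
contact_force: [-0.1, -0.9, 0.4]
width: -0.0002
gripper_force: 0.0
clock: 10.25
position: [0.5587, 0.1079, 0.0926]
ee_rot: [-0.0, 0.273, 0.962, 0.0]
contact_force: [-0.9, 1.3, 1.0]
width: 0.0
gripper_force: 0.6
clock: 10.55
position: [0.5624, 0.1071, 0.0925]
ee_rot: [-0.0, 0.311, 0.951, 0.0]
contact_force: [-0.7, 3.4, 0.2]
width: -0.0003
gripper_force: 1.1
```

Contact at about 3.4 N. Continuing along the arc to the first click.

```bash
python3 -m crank '{"translation":[[-3,1,0],[-3,1,0],[-3,1,0],[0,0,0]],"roll":[0.06,0.06,0.06,0],"fingers":[0,0,0,0]}'; python3 -m crank '{"translation":[[-3,1,0],[0,0,0]],"roll":[0.06,0],"fingers":[0,0]}';  python3 -m crank '{"translation":[[-2,0.5,0],[-2,0.5,0],[0,0,0]],"roll":[0.04,0.04,0],"fingers":[0,0,0]}'
python3 -c "
from h import *
delta([0,-.02,.0925])"
```

```text
clock: 10.95
position: [0.5721, 0.1026, 0.0926]
ee_rot: [0.001, 0.394, 0.919, -0.0]
contact_force: [-0.2, 0.6, 0.5]
width: -0.0001
gripper_force: 0.0
clock: 11.15
position: [0.5747, 0.1011, 0.0926]
ee_rot: [0.0, 0.422, 0.907, -0.0]
contact_force: [0.2, -0.3, 0.3]
width: -0.0001
gripper_force: 0.0
clock: 11.45
position: [0.5777, 0.0988, 0.0926]
ee_rot: [0.0, 0.457, 0.889, -0.0]
contact_force: [0.8, -0.0, 0.4]
width: 0.0002
gripper_force: 0.0
t 11.45 pos [0.5777 0.0988 0.0926] yaw 125.6 F [ 0.8 -0.   0.4] shift [-23.2 -43.7   0.1]
```

```bash
cat >> h.py <<'E'
def pointer():
    g=cv2.GaussianBlur(cv2.cvtColor(get_image("scene"),cv2.COLOR_BGR2GRAY),(3,3),0).astype(np.float32);o=[]
    for a in range(20,125,5):
        t=np.radians(a);P=[[r*np.sin(t),-.02+r*np.cos(t),.142] for r in np.linspace(.02,.06,25)]
        uv=proj("scene",F2W(FP,P)).astype(np.float32)
        o.append((a,int(np.median(cv2.remap(g,uv[:,:1],uv[:,1:],1)))))
    print(o)
E
python3 -c "
from h import *
pointer()"
```

```text
[(20, 36), (25, 45), (30, 54), (35, 66), (40, 73), (45, 85), (50, 101), (55, 117), (60, 96), (65, 60), (70, 30), (75, 19), (80, 18), (85, 18), (90, 18), (95, 18), (100, 18), (105, 18), (110, 19), (115, 20), (120, 20)]
```

Pointer is at the 60° click. Now the second click.

```bash
python3 -m crank '{"translation":[[-2,0,0],[-2,0,0],[-2,0,0],[-2,0,0],[0,0,0]],"roll":[0,0.02,0.02,0.02,0],"fingers":[0,0,0,0,0]}'; python3 -m crank '{"translation":[[-3,1,0],[-3,1,0],[-3,1,0],[0,0,0]],"roll":[0.06,0.06,0.06,0],"fingers":[0,0,0,0]}'
python3 -c "
from h import *
delta([0,-.02,.0925]);pointer()"
```

```text
clock: 12.0
position: [0.5824, 0.0932, 0.0926]
ee_rot: [-0.0, 0.485, 0.875, 0.001]
contact_force: [0.4, 4.5, -0.0]
width: 0.0005
gripper_force: 1.7
clock: 12.4
position: [0.5894, 0.0851, 0.0925]
ee_rot: [0.001, 0.561, 0.828, -0.001]
contact_force: [0.6, -0.7, 0.1]
width: 0.0001
gripper_force: 0.0
t 12.4 pos [0.5894 0.0851 0.0925] yaw 111.7 F [ 0.6 -0.7  0.1] shift [-16.  -42.7   0.1]
[(20, 30), (25, 30), (30, 33), (35, 34), (40, 36), (45, 46), (50, 55), (55, 62), (60, 78), (65, 90), (70, 104), (75, 116), (80, 100), (85, 57), (90, 25), (95, 19), (100, 18), (105, 18), (110, 18), (115, 18), (120, 18)]
```

The line reads about 79°, so it is sticking half way. I'll push a little further.

```bash
python3 -m crank '{"translation":[[-2,0.5,0],[-2,0.5,0],[0,0,0]],"roll":[0.04,0.04,0],"fingers":[0,0,0]}'
python3 -c "
from h import *
delta([0,-.02,.0925]);pointer()"
```

```text
clock: 12.75
position: [0.5914, 0.0821, 0.0925]
ee_rot: [0.0, 0.593, 0.805, -0.0]
contact_force: [0.9, -0.1, -0.0]
width: 0.0001
gripper_force: 0.0
t 12.75 pos [0.5914 0.0821 0.0925] yaw 107.2 F [ 0.9 -0.1 -0. ] shift [-15.8 -42.3   0.1]
[(20, 30), (25, 29), (30, 30), (35, 32), (40, 34), (45, 42), (50, 53), (55, 69), (60, 69), (65, 71), (70, 78), (75, 83), (80, 91), (85, 112), (90, 111), (95, 71), (100, 31), (105, 18), (110, 18), (115, 17), (120, 17)]
```

It has jumped to the 90° click. Backing off and rising.

```bash
python3 -m crank '{"translation":[[4,0,0],[6,0,0],[5,0,0],[0,0,-15],[0,0,-30],[0,0,-40],[0,0,-40],[0,0,-20]],"roll":[0,0,0,0,0,0,0,0],"fingers":[0,0,0,0,0,0,0,0]}'
python3 - <<'E'
from h import *
delta([-.075,-.165,.237]);pointer()
s=get_image("scene")[180:310,275:435]
cv2.imwrite("pics/c6.png",cv2.resize(s,None,fx=4.5,fy=4.5,interpolation=cv2.INTER_CUBIC))
E
```

```text
clock: 13.6
position: [0.5883, 0.0977, 0.2417]
ee_rot: [0.002, 0.594, 0.805, 0.002]
contact_force: [0.2, 0.5, 0.4]
width: -0.0003
gripper_force: 0.0
t 13.6 pos [0.5883 0.0977 0.2417] yaw 107.2 F [0.2 0.5 0.4] shift [-156.4 -149.3    4.1]
[(20, 61), (25, 52), (30, 57), (35, 63), (40, 60), (45, 60), (50, 45), (55, 37), (60, 34), (65, 34), (70, 35), (75, 55), (80, 94), (85, 151), (90, 159), (95, 99), (100, 41), (105, 20), (110, 18), (115, 18), (120, 17)]
```

```bash
python3 -m crank '{"translation":[[-20,-19,0],[-28,-27,0],[-30,-29,0],[-30,-29,0],[-28,-27,0],[-20,-18,0],[0,0,20],[0,0,20]],"roll":[0,0,0,0,0,0,0,0],"fingers":[0,0,0,0,0,0,0,0]}'
python3 -m crank '{"translation":[[0,0,20],[0,0,20],[0,0,20],[0,0,10],[0,0,5],[0,0,0]],"roll":[0,0,0,0,0,0],"fingers":[0,0,0,0,0,0]}'
python3 - <<'E'
from h import *
delta([-.075,-.165,.10])
E
```

```text
clock: 14.5
position: [0.4896, -0.0965, 0.1963]
ee_rot: [-0.0, 0.595, 0.804, -0.0]
contact_force: [-0.6, 0.4, 0.2]
width: -0.0
gripper_force: 0.0
clock: 15.1
position: [0.4901, -0.0957, 0.1219]
ee_rot: [-0.001, 0.594, 0.805, -0.0]
contact_force: [0.7, -0.2, 0.1]
width: 0.0003
gripper_force: 0.0
t 15.1 pos [ 0.4901 -0.0957  0.1219] yaw 107.1 F [ 0.7 -0.2  0.1] shift [-0.7  1.7 21.9]
```

```bash
python3 -m crank '{"translation":[[0,1,3],[0,1,3],[0,0,3],[0,0,3],[0,0,0]],"roll":[0,0,0,0,0],"fingers":[0,0,0,0,0]}';python3 -m crank '{"translation":[[0,0,2],[0,0,2],[0,0,0]],"roll":[0,0,0],"fingers":[0,0,0]}';python3 -m crank '{"translation":[[0,0,2],[0,0,2],[0,0,0]],"roll":[0,0,0],"fingers":[0,0,0]}'
```

```text
clock: 15.6
position: [0.4921, -0.0953, 0.1103]
ee_rot: [-0.0, 0.594, 0.805, -0.0]
contact_force: [-0.5, 0.2, -0.8]
width: 0.0003
gripper_force: 0.0
clock: 15.9
position: [0.4922, -0.0954, 0.1063]
ee_rot: [-0.0, 0.594, 0.805, -0.0]
contact_force: [-0.7, 0.3, 0.4]
width: -0.0001
gripper_force: 0.0
clock: 16.2
position: [0.4922, -0.0953, 0.1023]
ee_rot: [-0.0, 0.594, 0.805, -0.0]
contact_force: [-0.2, 0.7, -0.1]
width: -0.0001
gripper_force: 0.0
```

View pics/c6.png

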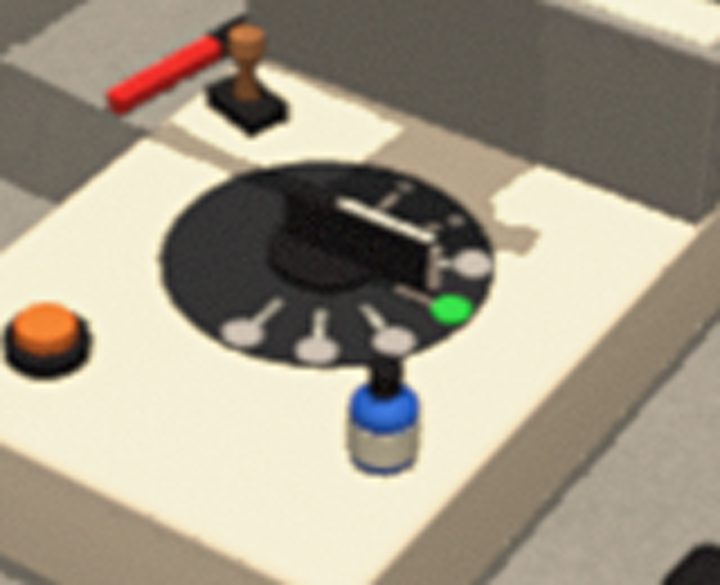

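The pointer (white end at (432,265)) aims at the green disc (450,310), parallel to its tick, and ink and stamp are undisturbed. Continuing down on the button.

```bash
for i in 1; do python3 -m crank '{"translation":[[0,0,2],[0,0,2],[0,0,0]],"roll":[0,0,0],"fingers":[0,0,0]}';python3 -m crank '{"translation":[[0,0,2],[0,0,2],[0,0,0]],"roll":[0,0,0],"fingers":[0,0,0]}'; python3 -m crank '{"translation":[[0,0,2],[0,0,0]],"roll":[0,0],"fingers":[0,0]}'; done
```

```text
clock: 16.5
position: [0.4922, -0.0953, 0.0982]
ee_rot: [-0.0, 0.594, 0.805, -0.0]
contact_force: [-0.2, 0.3, -0.3]
width: 0.0002
gripper_force: 0.0
clock: 16.8
position: [0.4926, -0.0955, 0.0946]
ee_rot: [0.0, 0.594, 0.805, 0.0]
contact_force: [0.3, 0.4, 2.6]
width: -0.0001
gripper_force: 1.1
clock: 17.0
position: [0.4927, -0.0955, 0.0927]
ee_rot: [0.0, 0.594, 0.805, 0.0]
contact_force: [-1.1, 0.3, 4.0]
width: 0.0001
gripper_force: 1.7
```

Contact at about 0.097. I'll press on until the force clearly passes 5 N at the bottom.

```bash
python3 -m crank '{"translation":[[0,0,1],[0,0,1],[0,0,0]],"roll":[0,0,0],"fingers":[0,0,0]}';python3 -m crank '{"translation":[[0,0,1],[0,0,0]],"roll":[0,0],"fingers":[0,0]}'
```

```text
clock: 17.3
position: [0.4927, -0.0955, 0.0907]
ee_rot: [0.0, 0.594, 0.805, 0.0]
contact_force: [-0.6, 0.3, 4.7]
width: 0.0004
gripper_force: 2.3
clock: 17.5
position: [0.4927, -0.0955, 0.0903]
ee_rot: [0.0, 0.594, 0.805, 0.0]
contact_force: [-1.1, -0.2, 9.0]
width: -0.0002
gripper_force: 4.1
```

```bash
python3 -m crank '{"translation":[[0,0,0.5],[0,0,0],[0,0,0]],"roll":[0,0,0],"fingers":[0,0,0]}';python3 -m crank '{"translation":[[0,0,-4],[0,0,-5],[0,0,-10],[0,0,-25],[0,0,-40],[0,0,-40],[0,0,-20],[0,0,0]],"roll":[0,0,0,0,0,0,0,0],"fingers":[0,0,0,0,0,0,0,0]}'
python3 - <<'E'
from h import *
pointer()
a=cv2.imread("pics/scene0.png").astype(int);b=get_image("scene").astype(int)
d=(abs(a-b).max(2)>40).astype(np.uint8)
n,_,st,_=cv2.connectedComponentsWithStats(d)
print([tuple(x) for x in st[1:] if x[4]>15])
f=b[240:270,270:302];m=(f[:,:,2]>180)&(f[:,:,0]<90);m0=a[240:270,270:302];m0=(m0[:,:,2]>180)&(m0[:,:,0]<90)
print(m.sum(),m0.sum(),[np.argwhere(k).mean(0) for k in(m,m0)])
E
```

```text
clock: 17.8
position: [0.4927, -0.0955, 0.0902]
ee_rot: [0.001, 0.594, 0.805, 0.0]
contact_force: [-2.3, 0.2, 11.6]
width: -0.0003
gripper_force: 5.5
clock: 18.6
position: [0.4943, -0.096, 0.2366]
ee_rot: [0.003, 0.594, 0.805, 0.001]
contact_force: [1.0, -0.3, 0.6]
width: 0.0001
gripper_force: 0.0
[(20, 95), (25, 80), (30, 86), (35, 95), (40, 88), (45, 88), (50, 70), (55, 56), (60, 52), (65, 52), (70, 55), (75, 80), (80, 118), (85, 156), (90, 161), (95, 99), (100, 42), (105, 19), (110, 19), (115, 17), (120, 17)]
[(np.int32(5), np.int32(0), np.int32(83), np.int32(47), np.int32(1368)), (np.int32(212), np.int32(0), np.int32(98), np.int32(52), np.int32(2321)), (np.int32(298), np.int32(5), np.int32(13), np.int32(26), np.int32(138)), (np.int32(225), np.int32(24), np.int32(18), np.int32(97), np.int32(929)), (np.int32(235), np.int32(31), np.int32(17), np.int32(29), np.int32(223)), (np.int32(0), np.int32(40), np.int32(8), np.int32(12), np.int32(61)), (np.int32(8), np.int32(40), np.int32(7), np.int32(9), np.int32(34)), (np.int32(259), np.int32(45), np.int32(36), np.int32(21), np.int32(295)), (
[... 1287 characters left out ...]
(9), np.int32(7), np.int32(20)), (np.int32(153), np.int32(199), np.int32(11), np.int32(9), np.int32(64)), (np.int32(156), np.int32(199), np.int32(61), np.int32(21), np.int32(628)), (np.int32(251), np.int32(200), np.int32(14), np.int32(13), np.int32(77)), (np.int32(45), np.int32(209), np.int32(189), np.int32(144), np.int32(5328)), (np.int32(235), np.int32(215), np.int32(46), np.int32(40), np.int32(635)), (np.int32(367), np.int32(217), np.int32(7), np.int32(5), np.int32(26)), (np.int32(350), np.int32(218), np.int32(23), np.int32(26), np.int32(195)), (np.int32(260), np.int32(221), np.int32(53), np.int32(41), np.int32(1112))]
32 91 [array([14.0625 , 14.59375]), array([11.64835165, 14.54945055])]
```

```bash
python3 -c "
from rig import manip
print(manip.sign_off())"
```

```text
the job is handed in; nothing more can be done
None
```

The job is handed in: I pushed the selector two clicks clockwise to the green disc (1.571 rad), then pressed the orange button to its stop and withdrew the finger, though the button's return was not confirmed because its last image was in shadow.

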